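# Load the analyser's reagent row in reverse

## Robot

A 6-joint arm with a two-finger parallel gripper is mounted at the origin on the work surface. World frame = base frame: x ahead of the robot, y to its left, z up, the work surface at z = 0. Lengths are in m, angles in rad, forces in N, time in s.
With the tool pointing down it reaches from about 0.3 to 0.875 m from the base axis. Payload 6.4 kg.
Tool frame: the origin (TCP) lies at the very end of the fingers, on their centre line; the grasp point (between the pads) lies 19 mm behind it (ctrl.hold_point_z is the distance from the TCP to the grasp point, in m); y points along the fingers, x is the direction in which the jaws open and shut, and the axes are right-handed (so a half turn about y gives the same grasp; the last joint's range is limited). The gripper opens to 85 mm and grips with 20 to 120 N. Pads are 22 mm wide; open, the fingers measure 114 mm over their backs; the gripper's body (76 mm by 85 mm) begins 54 mm behind the grasp point. The pads swing forward as they close: fully open they stand 13 mm farther back than shut.
Start: joints at [-1.391, 0.181, 1.607, -0, 1.354, -0.206], TCP at [0.216, -0.533, 0.231] pointing down, gripper open.
Joint ranges: [-2.99, 2.99], [-0.89, 2.07], [0.3, 2.58], [-1.14, 4.28], [0, 2.63], [-3.12, 3.12]. Speed limits (rad/s): [2.57, 2.57, 3.01, 3.14, 3.14, 3.14].

## Interface

Orientations are given as a unit quaternion [w, x, y, z].
In Python, from bench import ctrl, imaging gives the robot as it stands.
- The arm moves only by the shell command python3 -m jog 'ROWS'. ROWS is JSON, a list of rows, each a list of 3 entries, a list of its own where there are three numbers: the shift along the tool's x, y, z in cm, then the turn, a rotation vector about the tool's x, y, z in rad, then the finger opening in cm, from 0 to 8.54. A call has 1 to 12 rows; each row shifts and turns the pose as measured when the row begins, along the tool's axes as they then stand; what a row does not reach is not made up. A row lasts 1/12 s, in which the tool goes at most 41.7 mm and 7.16 degrees, less where a joint would pass 70% of its speed; a pose out of reach is approached as far as the arm can. A call is refused whole if a number of a shift passes 4.17 or a number of a turn 0.125, either way. A call with a gripper value outside its range is refused whole. The fingers move at their own pace and stop on an object; the grip force is fixed at half the most. Time passes only in rows, so rows that do not move let the fingers close. It gives the time, the measured TCP pose, the force and the opening at its end, in the units of the state.
- ctrl.get_obs(): the state, without advancing time (a new reading comes with each control period).
- imaging.camera(name): name is "side" or "top"; returns a dict with "frame" (384x512x3 uint8, red, green, blue), "depth" (384x512 float32, m along the optical axis (not along the pixel's ray), 0 where there is no reading), "K" (3x3 intrinsics, pixels), "k1" (the pictures are not rectified: a ray, as slopes to the right and down, at radius r is drawn at 1 + k1 r^2 times it, then the intrinsics apply), "R" (3x3) and "t" (3): a world point X has camera coordinates R X + t. Camera axes: x right, y down, z forward; pixel columns grow to the right and rows downward; lengths in m; the calibration is good to about 2 mm. A picture is of the moment at which its call begins.
- ctrl.hand_in(): hands the job in, once; it reports no verdict.
The state is a dict: "time_s": time; "q": joint angles; "dq": joint speeds; "joint_efforts": joint torques, N m; "eef_pos": TCP position; "eef_rot": TCP orientation; "wrist_force": force on the tool from outside, world axes, zero at the start; "torque": the same for the moment, N m; "opening": opening from 0.0 (shut) to 1.0 (fully open).
Only numpy, scipy, OpenCV 4.12 (cv2) and the standard library are available. Lean on these libraries where they do the work, as an engineer would, in place of code of your own. Each camera call takes 0.05 s, during which the arm holds its last target. There are 200 camera calls.

## Task

Four different reagent cartridges stand in a left-to-right row on the aluminium carrier. Move them all into the four pockets of the white-and-black loader tray in the reverse order, so that the carrier's leftmost ends up in the loader's rightmost pocket, the second from the left in the second from the right, and so on. Leave every cartridge standing upright on the floor of its own pocket, never tip one over on the way, and do not disturb the tip box, the pipette or the beaker.

Things in the scene. Friction and masses are not known exactly. Their poses are not given: they have to be found in the camera images.
- tall: Tall oblong cartridge, amber: block 46 (x) x 32 (y) x 80 mm high with one white round cap 22 mm across on top, 95 mm high in all; 0.16 kg or so. Origin: centre of its underside; z up, x and y along those of the carrier while in its seat.
- low: Low box cartridge, amber: 46 (x) x 40 (y) mm and 62 mm high, the top 12 mm a grey lid of the same outline with thin black ribs (1.5 mm); 0.14 kg or so. Origin: centre of its underside; z up, x and y along those of the carrier while in its seat.
- jar: Round jar, amber: 40 mm diameter, 78 mm high, the top 18 mm a white lid of the same diameter; 0.15 kg or so. Origin: centre of its underside; z up, x and y along those of the carrier while in its seat.
- twin: Twin-vial cartridge, amber: two upright vials 26 mm in diameter side by side along its x, joined, 50 (x) x 26 (y) mm, 70 mm high with two white caps 24 mm across and 12 mm high; a flat 14 mm wide strip forms each x end up to 54 mm high; 0.13 kg or so. Origin: centre of its underside; z up, x and y along those of the carrier while in its seat.
- seat_tall: Seat fixed on the carrier, never moves relative to it during the job: grey rectangular frame, 58 x 44 mm outside, 50 x 36 mm inside. It is where the tall oblong cartridge stands at the start, so it tells that cartridge's place in the carrier's row even after the cartridge has gone. Origin: centre of its underside, 10 mm above the bench; the seat's floor (cartridge underside) is 3 mm higher and its rim 9 mm high; axes as the carrier's.
- seat_low: Seat fixed on the carrier, never moves relative to it during the job: grey rectangular frame, 58 x 52 mm outside, 50 x 44 mm inside. It is where the low box cartridge stands at the start, so it tells that cartridge's place in the carrier's row even after the cartridge has gone. Origin: centre of its underside, 10 mm above the bench; the seat's floor (cartridge underside) is 3 mm higher and its rim 9 mm high; axes as the carrier's.
- seat_jar: Seat fixed on the carrier, never moves relative to it during the job: grey round ring, 52 mm outside, 44 mm inside diameter. It is where the round jar stands at the start, so it tells that cartridge's place in the carrier's row even after the cartridge has gone. Origin: centre of its underside, 10 mm above the bench; the seat's floor (cartridge underside) is 3 mm higher and its rim 9 mm high; axes as the carrier's.
- seat_twin: Seat fixed on the carrier, never moves relative to it during the job: grey rectangular frame, 62 x 38 mm outside, 54 x 30 mm inside. It is where the twin-vial cartridge stands at the start, so it tells that cartridge's place in the carrier's row even after the cartridge has gone. Origin: centre of its underside, 10 mm above the bench; the seat's floor (cartridge underside) is 3 mm higher and its rim 9 mm high; axes as the carrier's.
- carrier: Fixed aluminium base plate 100 (x) x 340 (y) x 10 mm carrying the four seats in a row along its y at y = +120, +40, -40, -120 mm (left to right seen from the robot), x = 0. Origin: centre of its underside on the bench; x points away from the robot and y to the robot's left, both within 0.12 rad. It may be the nearer or the farther of the two rows.
- loader: Fixed loader tray 100 (x) x 346 (y) mm, black floor 8 mm above the bench, white walls with rim 20 mm above the bench. Four equal pockets in a row along its y, centres at y = +120, +40, -40, -120 mm (left to right seen from the robot), x = 0, each 68 (x) x 56 (y) mm inside. Origin: centre of its underside on the bench; x away from the robot, y to the robot's left, within 0.12 rad. All pockets are empty at the start.
- tip_box: Bystander: grey box of pipette tips 85 x 120 x 50 mm, to the left. Origin: centre of its underside.
- pipette: Bystander: white and grey pipette about 260 mm long lying on the bench along its x, to the right. Origin: on its underside near mid-length.
- beaker: Bystander: white cup-shaped beaker 70 mm across, 85 mm high, to the right. Origin: centre of its underside.
Not all that is in view belongs to the job. Leave any red look-alike of the tall alone.

How it is judged:
At the end, for the whole second after the job is handed in: Each cartridge stands in the loader pocket that mirrors its start place in the carrier row: underside centre within 16 mm of the pocket centre in x and in y (true of any cartridge down in its pocket), within 4 mm of the floor's height, tilt under 0.1 rad, at rest (((y of seat_tall in the frame of carrier between 0.1 and 0.14 m and y of tall in the frame of loader between -0.136 and -0.104 m) or (y of seat_tall in the frame of carrier between 0.02 and 0.06 m and y of tall in the frame of loader between -0.056 and -0.024 m) or (y of seat_tall in the frame of carrier between -0.06 and -0.02 m and y of tall in the frame of loader between 0.024 and 0.056 m) or (y of seat_tall in the frame of carrier between -0.14 and -0.1 m and y of tall in the frame of loader between 0.104 and 0.136 m)) and x of tall in the frame of loader between -0.016 and 0.016 m and z of tall in the frame of loader between 0.004 and 0.012 m and angle between each of tall, low, jar, twin's own z axis and vertical below 0.1 rad and linear speed of each of tall, low, jar, twin below 0.02 m/s and angular speed of each of tall, low, jar, twin below 0.2 rad/s and ((y of seat_low in the frame of carrier between 0.1 and 0.14 m and y of low in the frame of loader between -0.136 and -0.104 m) or (y of seat_low in the frame of carrier between 0.02 and 0.06 m and y of low in the frame of loader between -0.056 and -0.024 m) or (y of seat_low in the frame of carrier between -0.06 and -0.02 m and y of low in the frame of loader between 0.024 and 0.056 m) or (y of seat_low in the frame of carrier between -0.14 and -0.1 m and y of low in the frame of loader between 0.104 and 0.136 m)) and x of low in the frame of loader between -0.016 and 0.016 m and z of low in the frame of loader between 0.004 and 0.012 m and ((y of seat_jar in the frame of carrier between 0.1 and 0.14 m and y of jar in the frame of loader between -0.136 and -0.104 m) or (y of seat_jar in the frame of carrier between 0.02 and 0.06 m and y of jar in the frame of loader between -0.056 and -0.024 m) or (y of seat_jar in the frame of carrier between -0.06 and -0.02 m and y of jar in the frame of loader between 0.024 and 0.056 m) or (y of seat_jar in the frame of carrier between -0.14 and -0.1 m and y of jar in the frame of loader between 0.104 and 0.136 m)) and x of jar in the frame of loader between -0.016 and 0.016 m and z of jar in the frame of loader between 0.004 and 0.012 m and ((y of seat_twin in the frame of carrier between 0.1 and 0.14 m and y of twin in the frame of loader between -0.136 and -0.104 m) or (y of seat_twin in the frame of carrier between 0.02 and 0.06 m and y of twin in the frame of loader between -0.056 and -0.024 m) or (y of seat_twin in the frame of carrier between -0.06 and -0.02 m and y of twin in the frame of loader between 0.024 and 0.056 m) or (y of seat_twin in the frame of carrier between -0.14 and -0.1 m and y of twin in the frame of loader between 0.104 and 0.136 m)) and x of twin in the frame of loader between -0.016 and 0.016 m and z of twin in the frame of loader between 0.004 and 0.012 m); the robot touches nothing.
It fails at once if the tip box was moved (over 20 mm) (distance of tip_box from where it was at the start of the episode above 0.02 m).
It fails at once if the pipette was moved (over 20 mm) (distance of pipette from where it was at the start of the episode above 0.02 m).
It fails at once if the beaker was moved (over 20 mm) (distance of beaker from where it was at the start of the episode above 0.02 m).
It fails at once if a cartridge was tipped over (tilt over 0.8 rad) (angle between any of tall, low, jar, twin's own z axis and vertical above 0.8 rad).
It also fails if it takes over 96 s, if anything falls off the work surface, if the arm or the gripper's body presses on something with over 40 N, if the wrist force passes 120 N, or if a joint passes its speed limit or range.

## Working session

There is one attempt and no reset: what is moved stays moved. The work goes in short steps, Python scripts to look and compute and a shell command to move; the robot and the scene stay as the last step left them, time stands still between calls to the robot, and variables do not carry over. Pictures are saved under pics/ and viewed, about 12 in all and at most 16, crops included, and the job is handed in when it is done.

```bash
mkdir -p pics
cat > h.py <<'E'
import numpy as np,cv2
from bench import ctrl,imaging
from scipy.spatial.transform import Rotation as Rn
def world(c,u,v,z=None):
    K=c["K"];x=(u-K[0,2])/K[0,0];y=(v-K[1,2])/K[1,1]
    r=np.hypot(x,y);s=r
    for _ in range(20): s=r/(1+c["k1"]*s*s)
    f=s/r if r>0 else 1
    d=np.array([x*f,y*f,1]);R=np.array(c["R"]);t=np.array(c["t"])
    o=-R.T@t;w=R.T@d
    if z is None: return o+w*c["depth"][int(round(v)),int(round(u))]
    return o+w*(z-o[2])/w[2]
def cloud(c):
    K=c["K"];H,W=c["depth"].shape
    u,v=np.meshgrid(np.arange(W),np.arange(H))
    x=(u-K[0,2])/K[0,0];y=(v-K[1,2])/K[1,1];r=np.hypot(x,y);s=r.copy()
    for _ in range(20): s=r/(1+c["k1"]*s*s)
    f=np.where(r>0,s/np.maximum(r,1e-9),1)
    d=np.stack([x*f,y*f,np.ones_like(x)],-1)*c["depth"][...,None]
    return (d-np.array(c["t"]))@np.array(c["R"])
def save(im,n,box=None,k=1):
    if box: im=im[box[1]:box[3],box[0]:box[2]]
    im=cv2.resize(im,None,fx=k,fy=k,interpolation=cv2.INTER_CUBIC)
    cv2.imwrite("pics/"+n,im[...,::-1])
E
python3 - <<'E'
from h import *
for n in ["top","side"]:
    c=imaging.camera(n);save(c["frame"],n+"0.png",k=1.5)
    np.save(n+"0.npy",c,allow_pickle=True)
    R=np.array(c["R"]);print(n,(-R.T@np.array(c["t"])).round(3),R.round(2).tolist(),c["K"][0][0],c["k1"])
o=ctrl.get_obs();print(o)
E
```

```text
top [0.308 0.005 1.096] [[0.03, -1.0, -0.01], [-0.97, -0.03, -0.22], [0.22, 0.01, -0.97]] 397.4065431421142 0.04625357339604752
side [0.381 0.987 0.684] [[-0.98, -0.19, 0.02], [-0.12, 0.52, -0.84], [0.15, -0.83, -0.54]] 365.80884859262244 -0.08454597160828346
{'time_s': 0.1, 'q': array([-1.39131811e+00,  1.81472867e-01,  1.60788656e+00, -1.21680721e-05,
        1.35380838e+00, -2.06302931e-01]), 'dq': array([-0.00064171, -0.00277321, -0.00024776,  0.00063984, -0.00011223,
        0.00197345]), 'joint_efforts': array([-3.01841010e-05, -4.45878017e+01, -3.52239919e+01, -3.79780813e-04,
        4.11241053e-03, -1.56243368e-05]), 'eef_pos': array([ 0.21628454, -0.53224382,  0.23048117]), 'eef_rot': array([ 0.58697188, -0.58617967,  0.39526937, -0.39448641]), 'wrist_force': array([-0.48165725,  0.25267335,  0.20022516]), 'torque': array([-0.00734748,  0.02989582, -0.04040253]), 'opening': 0.9995183148985294}
```

View pics/top0.png

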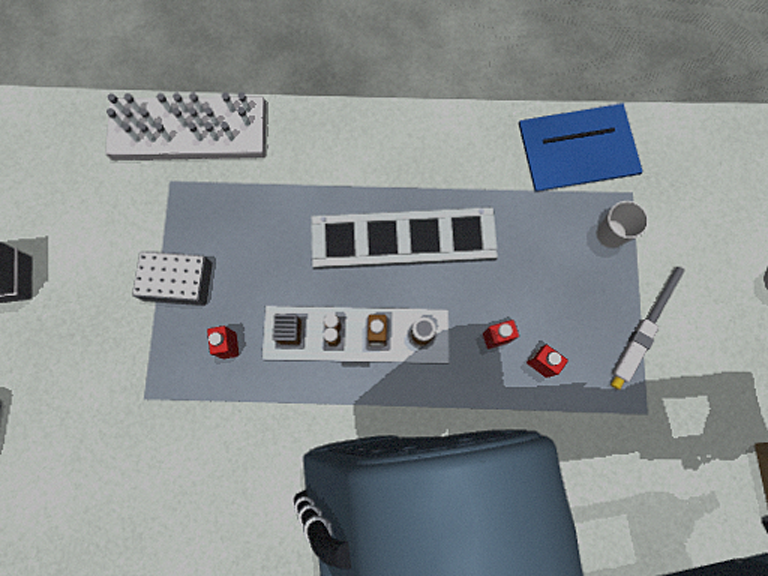

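View pics/side0.png

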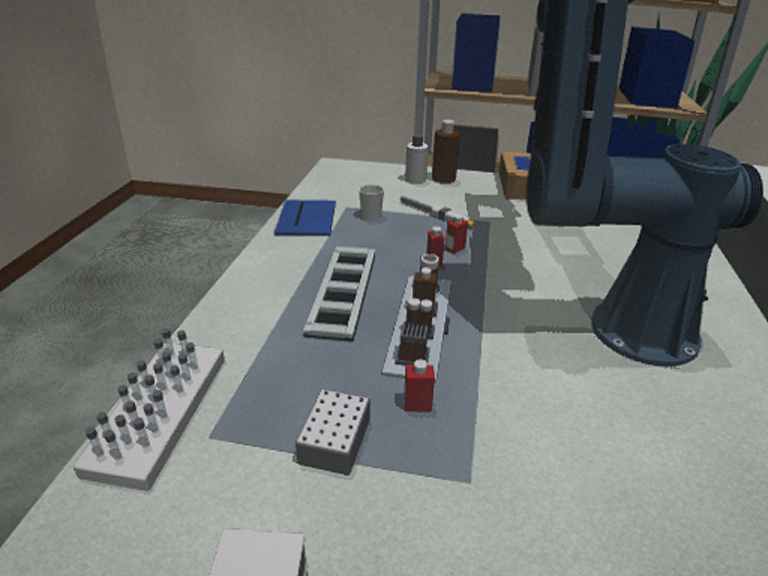

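Run:
```python
from h import *
o=ctrl.get_obs();q=o['eef_rot'];print(Rn.from_quat(q,scalar_first=True).as_matrix().round(3))
```

```text
[[ 0.376 -0.     0.927]
 [-0.927  0.002  0.376]
 [-0.002 -1.     0.   ]]
```

Run:
```python
from h import *
c=np.load("top0.npy",allow_pickle=True).item()
im=c["frame"];b=(165,130,345,250)
big=cv2.resize(im[b[1]:b[3],b[0]:b[2]],None,fx=4.4,fy=4.4,interpolation=cv2.INTER_CUBIC)
for u in range(170,345,10): cv2.line(big,(int((u-b[0]+.5)*4.4),0),(int((u-b[0]+.5)*4.4),5 if u%50 else 14),(255,0,0),1)
for v in range(130,250,10): cv2.line(big,(0,int((v-b[1]+.5)*4.4)),(5 if v%50 else 14,int((v-b[1]+.5)*4.4)),(255,0,0),1)
save(big,"crop1.png")
P=cloud(c)
# top-surface blobs by height within area
z=P[...,2]; 
m=((z>0.055)&(z<0.13)&(P[...,0]>0.25)&(P[...,0]<0.75)&(abs(P[...,1])<.5)).astype(np.uint8)
n,l,s,_=cv2.connectedComponentsWithStats(m)
for i in range(1,n):
    if s[i,4]<40: continue
    q=P[l==i];h=np.percentile(q[:,2],98);t=q[q[:,2]>h-.012]
    print(s[i].tolist(),h.round(3),t.mean(0).round(4),((t.max(0)+t.min(0))/2).round(4),np.ptp(t,0).round(3))
```

```text
[402, 134, 30, 28, 366] 0.088 [ 0.6749 -0.4061  0.0829] [ 0.673  -0.4032  0.0823] [0.071 0.069 0.013]
[215, 209, 12, 21, 189] 0.087 [0.465  0.1126 0.0833] [0.4659 0.1128 0.0812] [0.047 0.026 0.011]
[181, 210, 18, 18, 293] 0.08 [0.4645 0.1931 0.0758] [0.4644 0.1941 0.0751] [0.045 0.04  0.013]
[245, 210, 13, 20, 239] 0.111 [0.4661 0.0319 0.1079] [0.4671 0.0326 0.1068] [0.02  0.02  0.011]
[275, 212, 16, 17, 216] 0.096 [ 0.4665 -0.0477  0.0919] [ 0.4668 -0.0474  0.0906] [0.036 0.038 0.012]
[325, 213, 21, 17, 251] 0.098 [ 0.4673 -0.1846  0.095 ] [ 0.4676 -0.1854  0.0936] [0.021 0.02  0.011]
[138, 217, 17, 20, 269] 0.098 [0.4391 0.3047 0.095 ] [0.4353 0.3062 0.0923] [0.027 0.022 0.013]
[356, 230, 23, 20, 268] 0.098 [ 0.4224 -0.2637  0.0951] [ 0.4224 -0.264   0.0936] [0.02  0.02  0.013]
```

View pics/crop1.png

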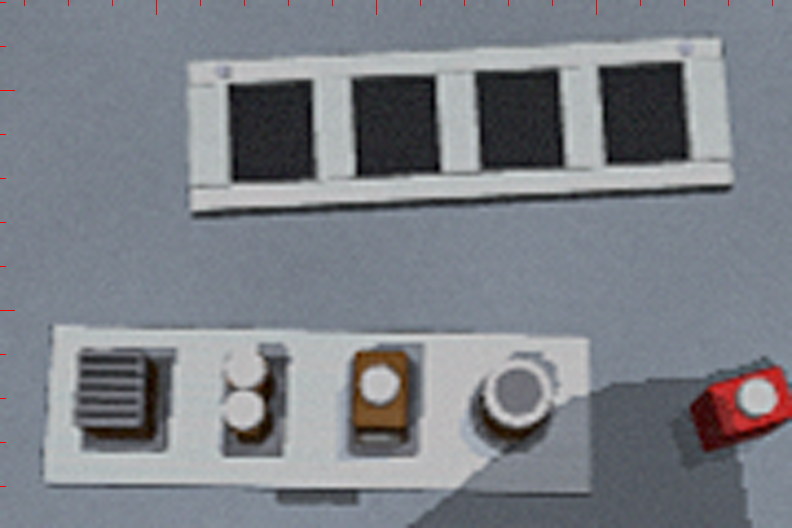

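Run:
```python
from h import *
c=np.load("top0.npy",allow_pickle=True).item()
def w(p,z): return world(c,165+p[0]/4.4-.5,130+p[1]/4.4-.5,z)[:2]
L=[w(p,.02) for p in [(188,62),(722,39),(733,183),(191,208)]]
print("loader",np.round(L,4).tolist(),np.mean(L,0).round(4))
print("width",np.linalg.norm(L[0]-L[1]),np.linalg.norm(L[1]-L[2]),np.linalg.norm(L[3]-L[2]),np.linalg.norm(L[0]-L[3]))
for a,b in((1,0),(2,3)):
    d=L[b]-L[a];print("yaw",np.arctan2(-d[0],d[1]))
C=[w(p,.01) for p in [(52,326),(590,340),(590,490),(45,483)]]
print("carrier",np.round(C,4).tolist(),np.mean(C,0).round(4))
for a,b in((1,0),(2,3)):
    d=C[b]-C[a];print("yaw",np.arctan2(-d[0],d[1]),np.linalg.norm(d))
# black floor blobs
g=c["frame"].max(2);P=cloud(c)
m=((g<60)&(abs(P[...,0]-.65)<.08)&(abs(P[...,1])<.25)).astype(np.uint8)
n,l,s,ct=cv2.connectedComponentsWithStats(m)
for i in range(1,n):
    if s[i,4]>100:
        r=cv2.minAreaRect(np.argwhere(l==i)[:,::-1].astype(np.float32));print(s[i].tolist(),world(c,*ct[i],.008)[:2].round(4))
```

```text
loader [[0.689, 0.167], [0.714, -0.1789], [0.6172, -0.185], [0.5913, 0.1596]] [ 0.6529 -0.0093]
width 0.34677106763732873 0.09698919723970294 0.3455139735534126 0.09802779561268837
yaw 0.072195521078424
yaw 0.07521099667233143
carrier [[0.5144, 0.2443], [0.5148, -0.0957], [0.4205, -0.0962], [0.4154, 0.2411]] [0.4663 0.0734]
yaw 0.0014028377173649343 0.3400000819920545
yaw 0.015108455344050904 0.3373551210884043
[301, 144, 20, 23, 397] [ 0.6663 -0.1296]
[245, 147, 20, 23, 401] [0.6534 0.0313]
[273, 146, 20, 22, 395] [ 0.6596 -0.0497]
[217, 148, 19, 23, 398] [0.6473 0.1116]
[210, 174, 92, 5, 106] [0.6006 0.0278]
```

```bash
cat > plan.py <<'E'
# plan.py x y z yaw n : constant body step (cm, rad) that reaches the TCP pose in n rows
import sys; from h import *
from scipy.linalg import logm,expm
x,y,z,yaw,n=map(float,sys.argv[1:6])
o=ctrl.get_obs();T0=np.eye(4);T0[:3,:3]=Rn.from_quat(o['eef_rot'],scalar_first=True).as_matrix();T0[:3,3]=o['eef_pos']
T1=np.eye(4);cx,sx=np.cos(yaw),np.sin(yaw)
T1[:3,:3]=np.array([[cx,0,-sx],[sx,0,cx],[0,-1,0]]); 
T1[:3,:3]=np.column_stack([[cx,sx,0],[0,0,-1],np.cross([cx,sx,0],[0,0,-1])]);T1[:3,3]=x,y,z
D=np.linalg.inv(T0)@T1
S=np.real(expm(logm(D)/n))
print("tcp",o['eef_pos'].round(4),"t",round(o['time_s'],2),"open",round(o['opening'],3),"F",np.round(o['wrist_force'],1))
print("total shift",(D[:3,3]*100).round(2),"turn",Rn.from_matrix(D[:3,:3]).as_rotvec().round(3))
print("step",(S[:3,3]*100).round(2),Rn.from_matrix(S[:3,:3]).as_rotvec().round(4), "norm",np.linalg.norm(S[:3,3]*100).round(2))
E
python3 plan.py .467 -.0475 .19 .01 16
```

```text
tcp [ 0.2163 -0.5322  0.2305] t 0.1 open 1.0 F [-0.5  0.3  0.2]
total shift [-35.47   4.12  41.47] turn [-1.000e-03 -1.195e+00 -1.000e-03]
step [-0.53  0.25  3.58] [-0.0001 -0.0747 -0.0001] norm 3.63
```

```bash
python3 -m jog '[[[-0.5,0.2,3.6],[0,-0.075,0],8.54],[[-0.5,0.2,3.6],[0,-0.075,0],8.54],[[-0.5,0.2,3.6],[0,-0.075,0],8.54],[[-0.5,0.2,3.6],[0,-0.075,0],8.54],[[-0.5,0.2,3.6],[0,-0.075,0],8.54],[[-0.5,0.2,3.6],[0,-0.075,0],8.54],[[-0.5,0.2,3.6],[0,-0.075,0],8.54],[[-0.5,0.2,3.6],[0,-0.075,0],8.54],[[-0.5,0.2,3.6],[0,-0.075,0],8.54],[[-0.5,0.2,3.6],[0,-0.075,0],8.54],[[-0.5,0.2,3.6],[0,-0.075,0],8.54],[[-0.5,0.2,3.6],[0,-0.075,0],8.54]]'; python3 plan.py .467 -.0475 .16 .01 6
```

```text
time_s: 1.1
eef_pos: [0.4668, -0.181, 0.2009]
eef_rot: [0.703, -0.7, 0.092, -0.089]
wrist_force: [0.2, -0.1, -0.1]
opening: 0.996
tcp [ 0.4668 -0.181   0.2009] t 1.1 open 0.996 F [ 0.2 -0.1 -0.1]
total shift [-3.35  4.15 12.9 ] turn [-0.004 -0.267 -0.005]
step [-0.32  0.69  2.21] [-0.0007 -0.0446 -0.0008] norm 2.33
```

```bash
python3 -m jog '[[[-0.3,0.7,2.2],[0,-0.045,0],8.54],[[-0.3,0.7,2.2],[0,-0.045,0],8.54],[[-0.3,0.7,2.2],[0,-0.045,0],8.54],[[-0.3,0.7,2.2],[0,-0.045,0],8.54],[[-0.3,0.7,2.2],[0,-0.045,0],8.54],[[-0.3,0.7,2.2],[0,-0.045,0],8.54],[[0,0,0],[0,0,0],8.54]]'; python3 plan.py .467 -.0475 .04 .01 6
```

```text
time_s: 1.68
eef_pos: [0.4644, -0.0333, 0.1554]
eef_rot: [0.71, -0.704, -0.011, 0.017]
wrist_force: [0.4, 1.0, -0.8]
opening: 1.0
tcp [ 0.4644 -0.0333  0.1554] t 1.68 open 1.0 F [ 0.4  1.  -0.8]
total shift [ 0.29 11.53 -1.53] turn [-0.009  0.029 -0.008]
step [ 0.05  1.92 -0.25] [-0.0015  0.0048 -0.0013] norm 1.94
```

```bash
python3 -m jog '[[[0.3,1.5,-1.5],[-0.008,0.03,-0.008],8.54],[[0,2,0],[0,0,0],8.54],[[0,2,0],[0,0,0],8.54],[[0,2,0],[0,0,0],8.54],[[0,0,0],[0,0,0],8.54],[[0,0,0],[0,0,0],8.54]]'; python3 plan.py .467 -.0475 .04 .01 3
```

```text
time_s: 2.18
eef_pos: [0.4685, -0.0483, 0.0783]
eef_rot: [-0.707, 0.707, 0.004, -0.003]
wrist_force: [-0.3, -1.0, -0.0]
opening: 1.005
tcp [ 0.4685 -0.0483  0.0783] t 2.18 open 1.005 F [-0.3 -1.  -0. ]
total shift [-0.16  3.83  0.08] turn [ 0.001 -0.     0.002]
step [-0.05  1.28  0.03] [ 0.0003 -0.0001  0.0005] norm 1.28
```

```bash
python3 -m jog '[[[-0.1,1.3,0.1],[0,0,0],8.54],[[0,1.3,0],[0,0,0],8.54],[[0,1.2,0],[0,0,0],8.54],[[0,0,0],[0,0,0],8.54],[[0,0,0],[0,0,0],8.54]]'; python3 plan.py .467 -.0475 .04 .01 1
python3 - <<'E'
from h import *
c=imaging.camera("side");save(c["frame"],"s1.png",(230,120,350,270),4)
E
```

```text
time_s: 2.6
eef_pos: [0.4714, -0.0498, 0.0448]
eef_rot: [-0.706, 0.708, 0.005, 0.0]
wrist_force: [-0.5, 0.2, 0.8]
opening: 0.996
tcp [ 0.4714 -0.0498  0.0448] t 2.6 open 0.996 F [-0.5  0.2  0.8]
total shift [-0.44  0.47  0.24] turn [ 0.004 -0.002  0.008]
step [-0.44  0.47  0.24] [ 0.0037 -0.0023  0.0077] norm 0.69
```

View pics/s1.png

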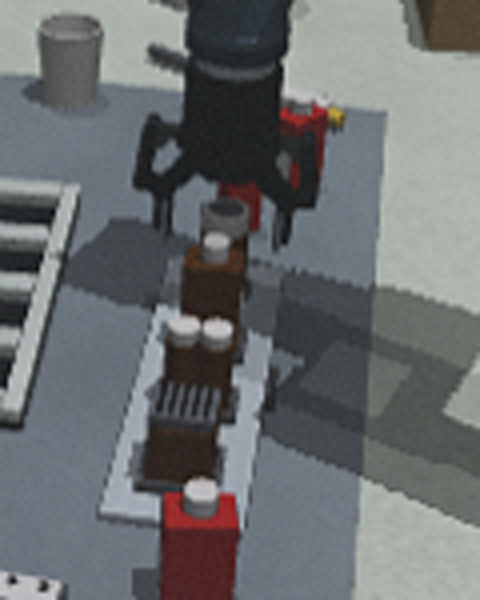

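The gripper straddles the jar (about px (225,215) of the crop), with a finger on each side along the carrier's x. The neighbours are clear. Next I nudge it and close.

```bash
python3 -m jog '[[[-0.4,0.3,0.2],[0,0,0.008],8.54],[[0,0,0],[0,0,0],4.5],[[0,0,0],[0,0,0],3],[[0,0,0],[0,0,0],3],[[0,0,0],[0,0,0],3],[[0,0,0],[0,0,0],3],[[0,0,0],[0,0,0],3],[[0,0,0],[0,0,0],3],[[0,0,0],[0,0,0],3]]'; python3 plan.py .467 -.0475 .19 .01 5
```

```text
time_s: 3.4
eef_pos: [0.4694, -0.0485, 0.0457]
eef_rot: [-0.705, 0.709, 0.004, -0.001]
wrist_force: [0.1, -0.3, 0.3]
opening: 0.459
tcp [ 0.4694 -0.0485  0.0457] t 3.4 open 0.459 F [ 0.1 -0.3  0.3]
total shift [ -0.17 -14.43   0.02] turn [ 0.006 -0.002  0.004]
step [-0.04 -2.89  0.01] [ 0.0012 -0.0004  0.0009] norm 2.89
```

```bash
python3 -m jog '[[[0,-1,0],[0,0,0],3],[[0,-2,0],[0,0,0],3],[[0,-3,0],[0,0,0],3],[[0,-3,0],[0,0,0],3],[[0,-3,0],[0,0,0],3],[[0,-2,0],[0,0,0],3],[[0,0,0],[0,0,0],3],[[0,0,0],[0,0,0],3]]'; python3 plan.py .644 .1105 .16 .074 9
```

```text
time_s: 4.07
eef_pos: [0.4657, -0.0465, 0.1931]
eef_rot: [-0.706, 0.708, 0.002, -0.003]
wrist_force: [0.7, 0.3, -2.1]
opening: 0.457
tcp [ 0.4657 -0.0465  0.1931] t 4.07 open 0.457 F [ 0.7  0.3 -2.1]
total shift [17.96  3.22 15.57] turn [ 0.004 -0.066 -0.002]
step [2.05 0.36 1.67] [ 0.0004 -0.0073 -0.0002] norm 2.67
```

```bash
python3 -m jog '[[[1,0,0.8],[0,0,0],3],[[2,0,1.7],[0,-0.01,0],3],[[2.3,0,2],[0,-0.01,0],3],[[2.3,0,2],[0,-0.01,0],3],[[2.3,0,2],[0,-0.01,0],3],[[2.3,0,2],[0,-0.01,0],3],[[2,0,1.7],[0,-0.01,0],3],[[1.5,0.5,1.2],[0,-0.01,0],3],[[1,0.5,0.7],[0,0,0],3],[[0.5,0.5,0.4],[0,0,0],3],[[0,0,0],[0,0,0],3],[[0,0,0],[0,0,0],3]]'; python3 plan.py .644 .1105 .08 .074 4
```

```text
time_s: 5.07
eef_pos: [0.6319, 0.12, 0.1498]
eef_rot: [0.707, -0.706, -0.016, 0.039]
wrist_force: [-0.5, 0.1, -0.7]
opening: 0.453
tcp [0.6319 0.12   0.1498] t 5.07 open 0.453 F [-0.5  0.1 -0.7]
total shift [ 1.36  6.94 -1.06] turn [-0.003  0.004 -0.033]
step [ 0.32  1.74 -0.26] [-0.0007  0.001  -0.0082] norm 1.79
```

```bash
python3 -m jog '[[[0.7,1,-0.6],[0,0,-0.015],3],[[0.6,2,-0.4],[0,0,-0.015],3],[[0,2,0],[0,0,0],3],[[0,1.5,0],[0,0,0],3],[[0,0,0],[0,0,0],3],[[0,0,0],[0,0,0],3],[[0,0,0],[0,0,0],3]]'; python3 plan.py .644 .1105 .042 .074 3
```

```text
time_s: 5.65
eef_pos: [0.6408, 0.1073, 0.0809]
eef_rot: [0.707, -0.706, -0.023, 0.029]
wrist_force: [0.7, 0.5, -1.9]
opening: 0.45
tcp [0.6408 0.1073 0.0809] t 5.65 open 0.45 F [ 0.7  0.5 -1.9]
total shift [0.37 3.89 0.29] turn [-0.002 -0.001 -0.007]
step [0.12 1.3  0.1 ] [-0.0007 -0.0002 -0.0024] norm 1.3
```

```bash
python3 -m jog '[[[0.3,1,0.3],[0,0,-0.007],3],[[0,1,0],[0,0,0],3],[[0,1,0],[0,0,0],3],[[0,0.5,0],[0,0,0],3],[[0,0,0],[0,0,0],3],[[0,0,0],[0,0,0],3]]'; python3 plan.py .644 .1105 .041 .074 1
```

```text
time_s: 6.15
eef_pos: [0.646, 0.1107, 0.0463]
eef_rot: [0.707, -0.706, -0.028, 0.024]
wrist_force: [-0.6, -1.1, -1.5]
opening: 0.45
tcp [0.646  0.1107 0.0463] t 6.15 open 0.45 F [-0.6 -1.1 -1.5]
total shift [-0.2   0.53 -0.01] turn [-0.002 -0.001  0.006]
step [-0.2   0.53 -0.01] [-0.0017 -0.001   0.0063] norm 0.56
```

```bash
python3 -m jog '[[[-0.2,0.4,0],[0,0,0.006],3],[[0,0.2,0],[0,0,0],3],[[0,0,0],[0,0,0],3],[[0,0,0],[0,0,0],3]]'; python3 plan.py .644 .1105 .041 .074 1
```

```text
time_s: 6.48
eef_pos: [0.6442, 0.1108, 0.041]
eef_rot: [0.707, -0.706, -0.026, 0.026]
wrist_force: [0.1, -0.1, -2.0]
opening: 0.457
tcp [0.6442 0.1108 0.041 ] t 6.48 open 0.457 F [ 0.1 -0.1 -2. ]
total shift [-0.02 -0.   -0.03] turn [-0.002 -0.001  0.   ]
step [-0.02 -0.   -0.03] [-0.0017 -0.0007  0.0001] norm 0.04
```

```bash
python3 -m jog '[[[0,0.2,0],[0,0,0],3],[[0,0,0],[0,0,0],3],[[0,0,0],[0,0,0],3]]'; python3 -c "
from h import *
c=imaging.camera('side');P=cloud(c);save(c['frame'],'s2.png',(200,130,350,250),5)"
```

```text
time_s: 6.73
eef_pos: [0.6452, 0.1111, 0.0419]
eef_rot: [0.707, -0.706, -0.027, 0.025]
wrist_force: [-0.2, 0.3, -1.9]
opening: 0.455
```

View pics/s2.png

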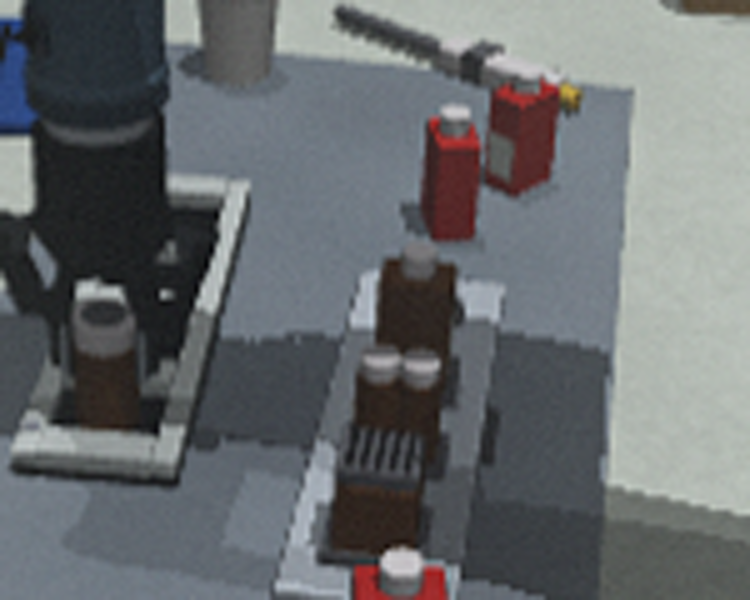

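The jar is inside the leftmost pocket (around px (105,390)), upright and still hanging, since the force is still about its weight. I lower a little further until the force changes.

```bash
python3 -m jog '[[[0,0.4,0],[0,0,0],3],[[0,0,0],[0,0,0],3],[[0,0,0],[0,0,0],3]]';python3 -m jog '[[[0,0.3,0],[0,0,0],3],[[0,0,0],[0,0,0],3],[[0,0,0],[0,0,0],3]]'
```

```text
time_s: 7.03
eef_pos: [0.6467, 0.1115, 0.0421]
eef_rot: [0.707, -0.706, -0.028, 0.025]
wrist_force: [0.3, -0.4, -1.7]
opening: 0.455
time_s: 7.28
eef_pos: [0.6478, 0.1118, 0.0408]
eef_rot: [0.707, -0.706, -0.029, 0.024]
wrist_force: [-0.7, 0.8, 0.5]
opening: 0.458
```

```bash
python3 -m jog '[[[0,0,0],[0,0,0],5.5],[[0,0,0],[0,0,0],7],[[0,0,0],[0,0,0],8.54],[[0,0,0],[0,0,0],8.54],[[0,0,0],[0,0,0],8.54],[[0,-1,0],[0,0,0],8.54],[[0,-3,0],[0,0,0],8.54],[[0,-3.5,0],[0,0,0],8.54],[[0,-3.5,0],[0,0,0],8.54],[[0,-3,0],[0,0,0],8.54],[[0,0,0],[0,0,0],8.54],[[0,0,0],[0,0,0],8.54]]'; python3 plan.py .4662 .0325 .16 .01 9;python3 -c "
from h import *
c=imaging.camera('top');save(c['frame'],'t2.png',(165,130,345,250),4.4)"
```

```text
time_s: 8.28
eef_pos: [0.6447, 0.111, 0.1859]
eef_rot: [0.707, -0.706, -0.026, 0.026]
wrist_force: [-0.4, 0.6, -0.7]
opening: 1.004
tcp [0.6447 0.111  0.1859] t 8.28 open 1.004 F [-0.4  0.6 -0.7]
total shift [-18.38   2.56  -6.53] turn [-0.002  0.063  0.001]
step [-2.02  0.29 -0.78] [-0.0003  0.007   0.0001] norm 2.19
```

View pics/t2.png

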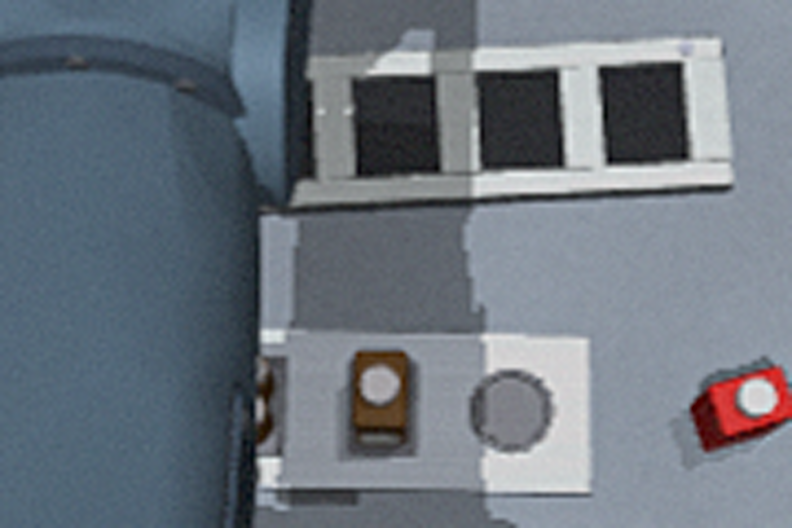

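The round seat (px (512,410)) is empty, and tall stands untouched at (382,390). The arm hides the jar. Next is tall.

```bash
python3 -m jog '[[[-1,0,-0.4],[0,0.007,0],8.54],[[-2.4,0,-0.9],[0,0.007,0],8.54],[[-2.6,0,-0.9],[0,0.007,0],8.54],[[-2.6,0,-0.9],[0,0.007,0],8.54],[[-2.6,0,-0.9],[0,0.007,0],8.54],[[-2.4,0,-0.8],[0,0.007,0],8.54],[[-2,0,-0.7],[0,0.007,0],8.54],[[-1.4,0.2,-0.5],[0,0.007,0],8.54],[[-0.8,0.2,-0.3],[0,0.007,0],8.54],[[0,0,0],[0,0,0],8.54],[[0,0,0],[0,0,0],8.54]]'; python3 plan.py .4662 .0325 .12 .01 3
```

```text
time_s: 9.25
eef_pos: [0.4549, 0.0385, 0.1696]
eef_rot: [0.709, -0.705, 0.003, 0.009]
wrist_force: [0.0, 0.1, -0.1]
opening: 1.003
tcp [0.4549 0.0385 0.1696] t 9.25 open 1.003 F [ 0.   0.1 -0.1]
total shift [ 1.21  4.94 -0.63] turn [-0.005 -0.002 -0.016]
step [ 0.39  1.65 -0.21] [-0.0018 -0.0007 -0.0055] norm 1.71
```

```bash
python3 -m jog '[[[1.1,0,-0.6],[-0.005,0,-0.016],8.54],[[0,1,0],[0,0,0],8.54],[[0,2,0],[0,0,0],8.54],[[0,2,0],[0,0,0],8.54],[[0,0,0],[0,0,0],8.54],[[0,0,0],[0,0,0],8.54]]'; python3 plan.py .4662 .0325 .048 .01 4
```

```text
time_s: 9.75
eef_pos: [0.4715, 0.0321, 0.1158]
eef_rot: [-0.707, 0.707, 0.005, -0.002]
wrist_force: [0.1, -0.8, 0.1]
opening: 0.999
tcp [0.4715 0.0321 0.1158] t 9.75 open 0.999 F [ 0.1 -0.8  0.1]
total shift [-0.55  6.78  0.05] turn [ 0.    -0.001  0.004]
step [-0.14  1.69  0.01] [ 0.0001 -0.0002  0.001 ] norm 1.7
```

```bash
python3 -m jog '[[[-0.5,1,0],[0,0,0],8.54],[[-0.1,2,0],[0,0,0],8.54],[[-0.1,2,0],[0,0,0],8.54],[[-0.1,1.5,0],[0,0,0],8.54],[[0,0,0],[0,0,0],8.54],[[0,0,0],[0,0,0],8.54]]'; python3 plan.py .4662 .0325 .048 .01 1
```

```text
time_s: 10.25
eef_pos: [0.4665, 0.0319, 0.0501]
eef_rot: [-0.707, 0.708, 0.007, -0.0]
wrist_force: [0.6, -0.3, -0.6]
opening: 1.0
tcp [0.4665 0.0319 0.0501] t 10.25 open 1.0 F [ 0.6 -0.3 -0.6]
total shift [-0.03  0.21  0.06] turn [0.002 0.001 0.01 ]
step [-0.03  0.21  0.06] [0.0015 0.0009 0.0099] norm 0.22
```

```bash
python3 -m jog '[[[0,0,0],[0,0,0.01],5.2],[[0,0,0],[0,0,0],4],[[0,0,0],[0,0,0],3.5],[[0,0,0],[0,0,0],3.5],[[0,0,0],[0,0,0],3.5],[[0,0,0],[0,0,0],3.5],[[0,0,0],[0,0,0],3.5]]'; python3 plan.py .65 .0307 .2 .074 1
```

```text
time_s: 10.83
eef_pos: [0.4696, 0.0315, 0.0547]
eef_rot: [-0.706, 0.708, 0.006, -0.002]
wrist_force: [0.1, -0.3, -1.8]
opening: 0.532
tcp [0.4696 0.0315 0.0547] t 10.83 open 0.532 F [ 0.1 -0.3 -1.8]
total shift [ 18.12 -14.43  -0.33] turn [ 0.003 -0.063  0.006]
step [ 18.12 -14.43  -0.33] [ 0.0031 -0.0626  0.0056] norm 23.16
```

```bash
python3 -m jog '[[[0,-1,0],[0,0,0],3.5],[[0,-2.5,0],[0,0,0],3.5],[[0,-3.5,0],[0,0,0],3.5],[[0,-3.5,0],[0,0,0],3.5],[[1,-2.5,0],[0,-0.01,0],3.5],[[2.2,-0.5,0],[0,-0.01,0],3.5],[[2.8,0,0],[0,-0.01,0],3.5],[[2.8,0,0],[0,-0.01,0],3.5],[[2.8,0,0],[0,-0.01,0],3.5],[[2.4,0,0],[0,-0.01,0],3.5],[[1.6,0,0],[0,0,0],3.5],[[0,0,0],[0,0,0],3.5]]'; python3 plan.py .65 .0307 .1 .074 4
```

```text
time_s: 11.83
eef_pos: [0.6293, 0.04, 0.2056]
eef_rot: [-0.705, 0.708, 0.03, -0.023]
wrist_force: [-1.1, 0.7, -1.4]
opening: 0.531
tcp [0.6293 0.04   0.2056] t 11.83 open 0.531 F [-1.1  0.7 -1.4]
total shift [ 1.89 10.58 -1.04] turn [0.004 0.    0.01 ]
step [ 0.48  2.64 -0.26] [0.0009 0.0001 0.0025] norm 2.7
```

```bash
python3 -m jog '[[[1,0.5,-0.5],[0.004,0,0.01],3.5],[[0.6,1.5,-0.4],[0,0,0],3.5],[[0,2.5,0],[0,0,0],3.5],[[0,2.5,0],[0,0,0],3.5],[[0,2,0],[0,0,0],3.5],[[0,1,0],[0,0,0],3.5],[[0,0,0],[0,0,0],3.5],[[0,0,0],[0,0,0],3.5]]'; python3 plan.py .65 .0307 .048 .074 3
```

```text
time_s: 12.5
eef_pos: [0.6432, 0.0316, 0.1013]
eef_rot: [0.707, -0.707, -0.026, 0.027]
wrist_force: [0.4, -0.5, -0.4]
opening: 0.531
tcp [0.6432 0.0316 0.1013] t 12.5 open 0.531 F [ 0.4 -0.5 -0.4]
total shift [ 0.68  5.33 -0.14] turn [-0.     0.001 -0.002]
step [ 0.23  1.78 -0.05] [-0.0001  0.0002 -0.0008] norm 1.79
```

```bash
python3 -m jog '[[[0.6,0.5,-0.1],[0,0,0],3.5],[[0,1.5,0],[0,0,0],3.5],[[0,1.5,0],[0,0,0],3.5],[[0,1.2,0],[0,0,0],3.5],[[0,0,0],[0,0,0],3.5],[[0,0,0],[0,0,0],3.5]]'; python3 plan.py .65 .0307 .046 .074 3
```

```text
time_s: 13.0
eef_pos: [0.6535, 0.0305, 0.0556]
eef_rot: [-0.706, 0.707, 0.029, -0.024]
wrist_force: [-0.2, -0.1, -0.9]
opening: 0.529
tcp [0.6535 0.0305 0.0556] t 13.0 open 0.529 F [-0.2 -0.1 -0.9]
total shift [-0.36  0.96  0.04] turn [0.002 0.001 0.007]
step [-0.12  0.32  0.01] [0.0005 0.0002 0.0023] norm 0.34
```

```bash
python3 -m jog '[[[-0.3,0.6,0],[0.002,0,0.007],3.5],[[-0.1,0.3,0],[0,0,0],3.5],[[0,0.1,0],[0,0,0],3.5]]';python3 -m jog '[[[0,0.3,0],[0,0,0],3.5],[[0,0.1,0],[0,0,0],3.5]]'
```

```text
time_s: 13.25
eef_pos: [0.6507, 0.0302, 0.0482]
eef_rot: [0.707, -0.707, -0.027, 0.026]
wrist_force: [-4.9, 0.6, 7.2]
opening: 0.534
time_s: 13.42
eef_pos: [0.6511, 0.0301, 0.0487]
eef_rot: [-0.706, 0.707, 0.027, -0.026]
wrist_force: [1.4, -0.1, -1.9]
opening: 0.534
```

```bash
python3 -m jog '[[[0,0.2,0],[0,0,0],3.5],[[0,0.1,0],[0,0,0],5.8],[[0,0,0],[0,0,0],7],[[0,0,0],[0,0,0],8.54],[[0,0,0],[0,0,0],8.54],[[0,-1,0],[0,0,0],8.54],[[0,-3,0],[0,0,0],8.54],[[0,-3.5,0],[0,0,0],8.54],[[0,-3.5,0],[0,0,0],8.54],[[0,-3,0],[0,0,0],8.54],[[0,0,0],[0,0,0],8.54],[[0,0,0],[0,0,0],8.54]]'; python3 plan.py .4655 .1128 .19 .01 9
```

```text
time_s: 14.42
eef_pos: [0.65, 0.0301, 0.1939]
eef_rot: [-0.707, 0.707, 0.027, -0.026]
wrist_force: [-0.3, 0.1, -0.8]
opening: 1.002
tcp [0.65   0.0301 0.1939] t 14.42 open 1.002 F [-0.3  0.1 -0.8]
total shift [-17.77   0.37   9.63] turn [0.    0.065 0.001]
step [-2.01  0.04  1.01] [0.     0.0073 0.0001] norm 2.25
```

```bash
python3 -m jog '[[[-1,0,0.5],[0,0.007,0],8.54],[[-2.4,0,1.2],[0,0.007,0],8.54],[[-2.6,0,1.3],[0,0.007,0],8.54],[[-2.6,0,1.3],[0,0.007,0],8.54],[[-2.4,0,1.3],[0,0.007,0],8.54],[[-2.3,0,1.2],[0,0.007,0],8.54],[[-1.9,0,1],[0,0.007,0],8.54],[[-1.2,0.2,0.7],[0,0.007,0],8.54],[[-0.7,0.2,0.4],[0,0.007,0],8.54],[[0,0,0],[0,0,0],8.54],[[0,0,0],[0,0,0],8.54]]'; python3 plan.py .4655 .1128 .12 .01 3; python3 -c "
from h import *
c=imaging.camera('side');save(c['frame'],'s3.png',(200,120,350,250),5)
np.save('s3.npy',c)"
```

```text
time_s: 15.33
eef_pos: [0.4633, 0.1128, 0.1828]
eef_rot: [-0.707, 0.707, 0.0, -0.005]
wrist_force: [-0.4, -0.5, 0.9]
opening: 1.003
tcp [0.4633 0.1128 0.1828] t 15.33 open 1.003 F [-0.4 -0.5  0.9]
total shift [ 0.27  6.28 -0.  ] turn [ 0.    -0.003 -0.007]
step [ 0.08  2.09 -0.  ] [ 0.0001 -0.0009 -0.0024] norm 2.09
```

View pics/s3.png

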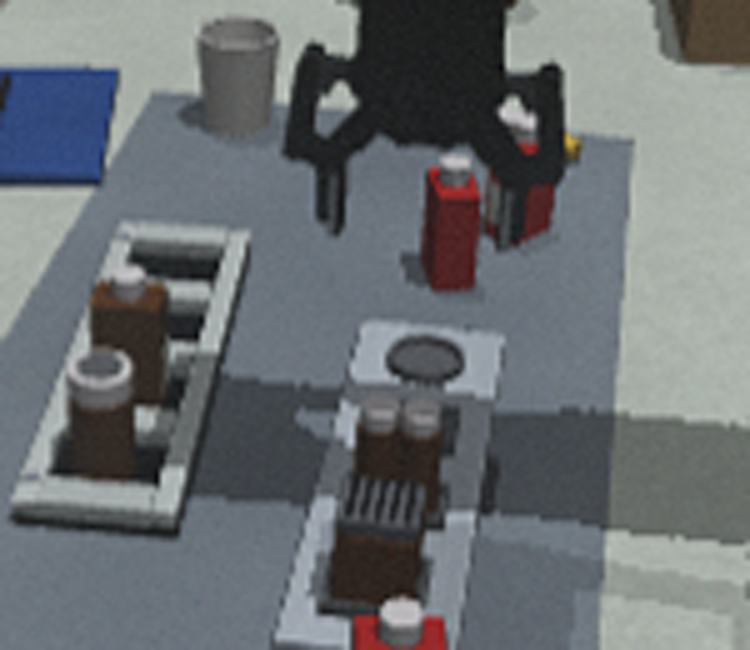

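Jar and tall stand upright in the two leftmost pockets (px (100,410) and (130,340)); twin and low are untouched. Next I descend on twin.

```bash
python3 -m jog '[[[0.2,1,0],[0,0,-0.007],8.54],[[-0.1,2,0],[0,0,0],8.54],[[-0.1,2,0],[0,0,0],8.54],[[-0.1,2,0],[0,0,0],8.54],[[-0.1,2,0],[0,0,0],8.54],[[-0.1,2,0],[0,0,0],8.54],[[0,1.5,0],[0,0,0],8.54],[[0,0,0],[0,0,0],8.54],[[0,0,0],[0,0,0],8.54]]'; python3 plan.py .4655 .1128 .032 .01 2
```

```text
time_s: 16.13
eef_pos: [0.4723, 0.1075, 0.0543]
eef_rot: [-0.707, 0.708, 0.004, 0.003]
wrist_force: [0.1, 0.1, 1.6]
opening: 0.998
tcp [0.4723 0.1075 0.0543] t 16.13 open 0.998 F [0.1 0.1 1.6]
total shift [-0.7   2.22  0.54] turn [ 0.002 -0.008  0.009]
step [-0.35  1.11  0.27] [ 0.0008 -0.0041  0.0044] norm 1.19
```

```bash
python3 -m jog '[[[-0.7,0.5,0.5],[0.002,-0.008,0.009],8.54],[[0,1,0],[0,0,0],8.54],[[0,0.7,0],[0,0,0],8.54],[[0,0,0],[0,0,0],8.54],[[0,0,0],[0,0,0],8.54]]'; python3 plan.py .4655 .1128 .032 .01 1
```

```text
time_s: 16.55
eef_pos: [0.4684, 0.1124, 0.033]
eef_rot: [0.707, -0.707, -0.005, 0.002]
wrist_force: [-0.8, -0.2, -0.5]
opening: 0.999
tcp [0.4684 0.1124 0.033 ] t 16.55 open 0.999 F [-0.8 -0.2 -0.5]
total shift [-0.29  0.1   0.05] turn [-0.     0.     0.004]
step [-0.29  0.1   0.05] [-0.0004  0.      0.0044] norm 0.31
```

```bash
python3 -m jog '[[[-0.3,0.1,0],[0,0,0.004],5.8],[[0,0,0],[0,0,0],4.5],[[0,0.1,0],[0,0,0],4],[[0,0,0],[0,0,0],4],[[0,0,0],[0,0,0],4],[[0,0,0],[0,0,0],4],[[0,0,0],[0,0,0],4]]'; python3 plan.py .656 -.0491 .2 .074 1
```

```text
time_s: 17.13
eef_pos: [0.4663, 0.1125, 0.0324]
eef_rot: [0.707, -0.707, -0.005, 0.003]
wrist_force: [0.3, 0.2, -1.5]
opening: 0.578
tcp [0.4663 0.1125 0.0324] t 17.13 open 0.578 F [ 0.3  0.2 -1.5]
total shift [ 18.85 -16.7  -16.35] turn [-0.    -0.064  0.003]
step [ 18.85 -16.7  -16.35] [-0.0002 -0.0636  0.0033] norm 30.03
```

```bash
python3 -m jog '[[[0,-1,0],[0,0,0],4],[[0,-2.5,0],[0,0,0],4],[[0,-3.5,0],[0,0,0],4],[[0,-3.5,0],[0,0,0],4],[[0,-3.5,0],[0,0,0],4],[[0.5,-2.5,-0.5],[0,-0.01,0],4],[[1.5,0,-1.3],[0,-0.01,0],4],[[2,0,-1.8],[0,-0.01,0],4],[[2.2,0,-2],[0,-0.01,0],4],[[2.2,0,-2],[0,-0.01,0],4],[[2.2,0,-2],[0,-0.01,0],4],[[2.2,0,-2],[0,0,0],4]]'; python3 plan.py .656 -.0491 .19 .074 4
```

```text
time_s: 18.13
eef_pos: [0.5977, 0.0031, 0.2137]
eef_rot: [0.707, -0.706, -0.03, 0.028]
wrist_force: [1.0, 0.2, -1.8]
opening: 0.575
tcp [0.5977 0.0031 0.2137] t 18.13 open 0.575 F [ 1.   0.2 -1.8]
total shift [ 5.38  2.38 -5.67] turn [-0.001  0.007  0.003]
step [ 1.35  0.59 -1.41] [-0.0001  0.0018  0.0007] norm 2.04
```

```bash
python3 -m jog '[[[1.7,0,-1.6],[0,0,0],4],[[1.4,0.5,-1.2],[0,0,0],4],[[1,1.5,-0.8],[0,0.005,0],4],[[0.5,2,-0.4],[0,0,0],4],[[0,2,0],[0,0,0],4],[[0,2,0],[0,0,0],4],[[0,1,0],[0,0,0],4],[[0,0,0],[0,0,0],4],[[0,0,0],[0,0,0],4]]'; python3 plan.py .656 -.0491 .033 .074 4
```

```text
time_s: 18.88
eef_pos: [0.6542, -0.0419, 0.1268]
eef_rot: [-0.706, 0.707, 0.027, -0.022]
wrist_force: [-0.3, 1.1, -0.9]
opening: 0.577
tcp [ 0.6542 -0.0419  0.1268] t 18.88 open 0.577 F [-0.3  1.1 -0.9]
total shift [ 0.06  9.38 -0.71] turn [ 0.002 -0.004  0.008]
step [ 0.02  2.35 -0.18] [ 0.0006 -0.0011  0.0019] norm 2.35
```

Down to about TCP 0.045.

```bash
python3 -m jog '[[[-0.1,0.5,-0.7],[0.002,-0.004,0.008],4],[[-0.1,2,0],[0,0,0],4],[[-0.1,2,0],[0,0,0],4],[[0,2,0],[0,0,0],4],[[0,1.4,0],[0,0,0],4],[[0,0,0],[0,0,0],4],[[0,0,0],[0,0,0],4]]'; python3 plan.py .656 -.0491 .031 .074 1
```

```text
time_s: 19.47
eef_pos: [0.6581, -0.0527, 0.0555]
eef_rot: [-0.705, 0.708, 0.032, -0.023]
wrist_force: [-1.4, 0.0, -1.2]
opening: 0.578
tcp [ 0.6581 -0.0527  0.0555] t 19.47 open 0.578 F [-1.4  0.  -1.2]
total shift [-0.21  2.44  0.39] turn [0.006 0.003 0.012]
step [-0.21  2.44  0.39] [0.0056 0.0025 0.0124] norm 2.48
```

```bash
python3 -m jog '[[[-0.2,0.4,0.4],[0.006,0.003,0.012],4],[[0,0.9,0],[0,0,0],4],[[0,0.6,0],[0,0,0],4],[[0,0,0],[0,0,0],4],[[0,0,0],[0,0,0],4]]'; python3 plan.py .656 -.0491 .028 .074 1
```

```text
time_s: 19.88
eef_pos: [0.6587, -0.0492, 0.0394]
eef_rot: [-0.706, 0.707, 0.028, -0.024]
wrist_force: [-0.1, -0.9, -0.8]
opening: 0.578
tcp [ 0.6587 -0.0492  0.0394] t 19.88 open 0.578 F [-0.1 -0.9 -0.8]
total shift [-0.27  1.14  0.03] turn [ 0.001 -0.     0.005]
step [-0.27  1.14  0.03] [ 0.0012 -0.0003  0.0053] norm 1.17
```

```bash
python3 -m jog '[[[-0.2,0.5,0],[0,0,0.005],4],[[0,0.4,0],[0,0,0],4],[[0,0.1,0],[0,0,0],4]]';python3 -m jog '[[[0,0.3,0],[0,0,0],4],[[0,0.1,0],[0,0,0],4]]'
```

```text
time_s: 20.13
eef_pos: [0.6572, -0.0495, 0.0296]
eef_rot: [-0.706, 0.707, 0.027, -0.026]
wrist_force: [0.5, -0.2, -2.2]
opening: 0.577
time_s: 20.3
eef_pos: [0.6576, -0.0496, 0.027]
eef_rot: [-0.706, 0.707, 0.027, -0.026]
wrist_force: [-7.2, 1.5, 13.9]
opening: 0.575
```

Contact (13.9 N). Opening and rising.

```bash
python3 -m jog '[[[0,0,0],[0,0,0],5.8],[[0,0,0],[0,0,0],7],[[0,0,0],[0,0,0],8.54],[[0,0,0],[0,0,0],8.54],[[0,-1,0],[0,0,0],8.54],[[0,-3,0],[0,0,0],8.54],[[0,-4,0],[0,0,0],8.54],[[0,-4,0],[0,0,0],8.54],[[0,-3.5,0],[0,0,0],8.54],[[0,0,0],[0,0,0],8.54],[[0,0,0],[0,0,0],8.54]]'; python3 plan.py .465 .1935 .18 .01 10
```

```text
time_s: 21.22
eef_pos: [0.6562, -0.0491, 0.1904]
eef_rot: [-0.706, 0.707, 0.026, -0.026]
wrist_force: [0.1, -0.3, -0.3]
opening: 0.998
tcp [ 0.6562 -0.0491  0.1904] t 21.22 open 0.998 F [ 0.1 -0.3 -0.3]
total shift [-17.27   1.03  25.61] turn [ 0.001  0.064 -0.001]
step [-1.8   0.1   2.51] [ 0.0001  0.0064 -0.0001] norm 3.09
```

```bash
python3 -m jog '[[[-1,0,1.4],[0,0.007,0],8.54],[[-2.1,0,2.9],[0,0.007,0],8.54],[[-2.2,0,3.2],[0,0.007,0],8.54],[[-2.2,0,3.2],[0,0.007,0],8.54],[[-2.2,0,3.2],[0,0.007,0],8.54],[[-2.1,0,3.1],[0,0.007,0],8.54],[[-1.9,0,2.9],[0,0.007,0],8.54],[[-1.6,0,2.4],[0,0.007,0],8.54],[[-1.1,0.2,1.6],[0,0.007,0],8.54],[[-0.6,0.2,0.9],[0,0,0],8.54],[[0,0,0],[0,0,0],8.54],[[0,0,0],[0,0,0],8.54]]'; python3 plan.py .465 .1935 .033 .01 4
```

```text
time_s: 22.22
eef_pos: [0.4645, 0.1977, 0.1801]
eef_rot: [-0.706, 0.708, -0.0, -0.003]
wrist_force: [0.2, 0.6, 0.7]
opening: 0.997
tcp [0.4645 0.1977 0.1801] t 22.22 open 0.997 F [0.2 0.6 0.7]
total shift [ 0.11 14.71 -0.37] turn [ 0.004 -0.006 -0.005]
step [ 0.02  3.68 -0.1 ] [ 0.001  -0.0014 -0.0011] norm 3.68
```

```bash
python3 -m jog '[[[-0.1,1,-0.3],[0.004,-0.006,-0.005],8.54],[[-0.1,2.5,0.1],[0,0,0],8.54],[[-0.1,2.5,0.1],[0,0,0],8.54],[[-0.1,2.5,0.1],[0,0,0],8.54],[[-0.1,2.5,0.1],[0,0,0],8.54],[[-0.1,1,0],[0,0,0],8.54],[[0,0,0],[0,0,0],8.54],[[0,0,0],[0,0,0],8.54]]'; python3 plan.py .465 .1935 .032 .01 4
```

```text
time_s: 22.88
eef_pos: [0.4684, 0.1904, 0.0572]
eef_rot: [-0.706, 0.708, 0.004, 0.002]
wrist_force: [0.2, 0.1, 0.7]
opening: 0.999
tcp [0.4684 0.1904 0.0572] t 22.88 open 0.999 F [0.2 0.1 0.7]
total shift [-0.36  2.52  0.32] turn [ 0.002 -0.007  0.008]
step [-0.09  0.63  0.08] [ 0.0004 -0.0019  0.002 ] norm 0.64
```

```bash
python3 -m jog '[[[-0.4,0.5,0.3],[0.002,-0.007,0.008],8.54],[[0,1,0],[0,0,0],8.54],[[0,0.9,0],[0,0,0],8.54],[[0,0,0],[0,0,0],8.54],[[0,0,0],[0,0,0],8.54]]'; python3 plan.py .465 .1935 .032 .01 1
```

```text
time_s: 23.3
eef_pos: [0.4688, 0.1933, 0.0354]
eef_rot: [0.708, -0.707, -0.006, 0.001]
wrist_force: [-0.1, 0.0, -0.6]
opening: 0.997
tcp [0.4688 0.1933 0.0354] t 23.3 open 0.997 F [-0.1  0.  -0.6]
total shift [-0.38  0.33  0.03] turn [-0.001 -0.001  0.007]
step [-0.38  0.33  0.03] [-0.0015 -0.0009  0.0072] norm 0.51
```

```bash
python3 -m jog '[[[-0.4,0.3,0],[0,0,0.007],5.8],[[0,0.1,0],[0,0,0],4.2],[[0,0.1,0],[0,0,0],3.5],[[0,0,0],[0,0,0],3.5],[[0,0,0],[0,0,0],3.5],[[0,0,0],[0,0,0],3.5],[[0,0,0],[0,0,0],3.5]]'; python3 plan.py .6619 -.1289 .2 .074 1;  python3 -c "
from h import *
c=imaging.camera('side');save(c['frame'],'s4.png',(200,120,350,250),5)"
```

```text
time_s: 23.88
eef_pos: [0.4651, 0.1938, 0.0311]
eef_rot: [0.708, -0.706, -0.004, 0.003]
wrist_force: [-0.1, 0.2, -1.6]
opening: 0.529
tcp [0.4651 0.1938 0.0311] t 23.88 open 0.529 F [-0.1  0.2 -1.6]
total shift [ 19.38 -16.91 -32.44] turn [-0.002 -0.064  0.002]
step [ 19.38 -16.91 -32.44] [-0.0017 -0.0638  0.0017] norm 41.4
```

View pics/s4.png

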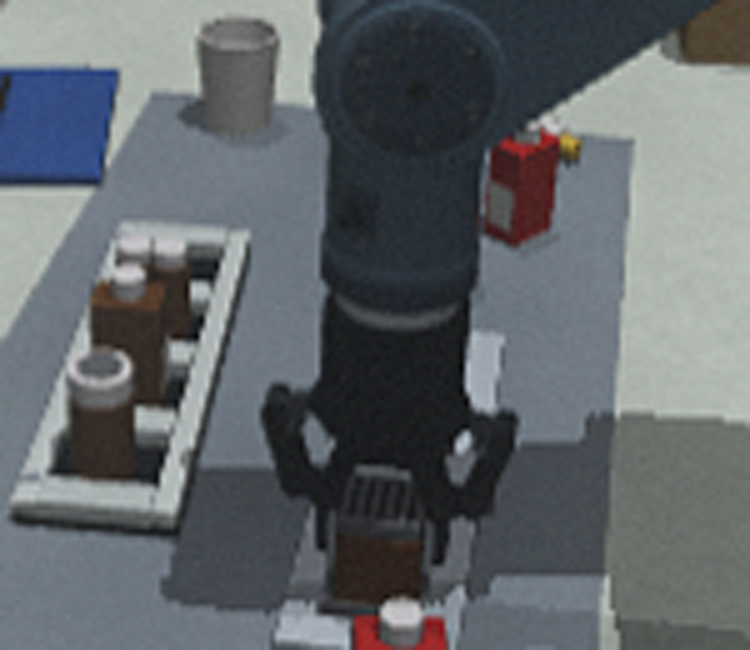

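Twin stands upright in the third pocket (px (155,265)). Low (px (378,540)) is held between the pads, opening 45 mm. Next I lift it and carry it to the rightmost pocket.

```bash
python3 -m jog '[[[0,-1,0],[0,0,0],3.5],[[0,-2.5,0],[0,0,0],3.5],[[0,-3.5,0],[0,0,0],3.5],[[0,-3.5,0],[0,0,0],3.5],[[0,-3.5,0],[0,0,0],3.5],[[0.4,-2.5,-0.7],[0,-0.01,0],3.5],[[1,0,-1.6],[0,-0.01,0],3.5],[[1.6,0,-2.6],[0,-0.01,0],3.5],[[1.8,0,-3],[0,-0.01,0],3.5],[[1.8,0,-3],[0,-0.01,0],3.5],[[1.8,0,-3],[0,-0.01,0],3.5],[[1.8,0,-3],[0,0,0],3.5]]'; python3 plan.py .6619 -.1289 .19 .074 8
```

```text
time_s: 24.93
eef_pos: [0.5734, 0.0297, 0.2134]
eef_rot: [0.707, -0.705, -0.031, 0.029]
wrist_force: [1.3, 0.3, -0.2]
opening: 0.533
tcp [0.5734 0.0297 0.2134] t 24.93 open 0.533 F [ 1.3  0.3 -0.2]
total shift [  7.46   2.32 -16.56] turn [-0.003  0.011  0.004]
step [ 0.94  0.29 -2.07] [-0.0003  0.0014  0.0004] norm 2.29
```

```bash
python3 -m jog '[[[1.3,0,-3],[0,0.003,0],3.5],[[1.3,0,-3],[0,0.003,0],3.5],[[1.2,0,-2.8],[0,0.003,0],3.5],[[1,0.2,-2.4],[0,0,0],3.5],[[0.8,0.4,-1.8],[0,0,0],3.5],[[0.5,0.6,-1.1],[0,0,0],3.5],[[0.3,0.6,-0.6],[0,0,0],3.5],[[0,0.5,0],[0,0,0],3.5],[[0,0,0],[0,0,0],3.5],[[0,0,0],[0,0,0],3.5]]'; python3 plan.py .6619 -.1289 .045 .074 5
```

```text
time_s: 25.77
eef_pos: [0.6518, -0.1244, 0.1932]
eef_rot: [0.708, -0.706, -0.026, 0.023]
wrist_force: [0.8, 0.5, -1.0]
opening: 0.533
tcp [ 0.6518 -0.1244  0.1932] t 25.77 open 0.533 F [ 0.8  0.5 -1. ]
total shift [ 0.93 14.82 -0.56] turn [-0.003 -0.005  0.003]
step [ 0.19  2.96 -0.11] [-0.0006 -0.0009  0.0006] norm 2.97
```

```bash
python3 -m jog '[[[0.5,1,-0.4],[0,-0.005,0],3.5],[[0.1,2.5,0],[0,0,0],3.5],[[0,2.5,0],[0,0,0],3.5],[[0,2.5,0],[0,0,0],3.5],[[0,2.5,0],[0,0,0],3.5],[[0,1.2,0],[0,0,0],3.5],[[0,0,0],[0,0,0],3.5],[[0,0,0],[0,0,0],3.5]]'; python3 plan.py .6619 -.1289 .028 .074 3
```

```text
time_s: 26.43
eef_pos: [0.6609, -0.1202, 0.0677]
eef_rot: [0.707, -0.706, -0.033, 0.028]
wrist_force: [0.7, -0.4, -1.0]
opening: 0.532
tcp [ 0.6609 -0.1202  0.0677] t 26.43 open 0.532 F [ 0.7 -0.4 -1. ]
total shift [-0.01  3.97 -0.89] turn [-0.002  0.012  0.008]
step [ 0.    1.32 -0.29] [-0.0006  0.004   0.0026] norm 1.36
```

```bash
python3 -m jog '[[[0,0,-0.9],[0,0.012,0.008],3.5],[[0,0.8,0],[0,0,0],3.5],[[0,0.8,0],[0,0,0],3.5],[[0,0.3,0],[0,0,0],3.5],[[0,0,0],[0,0,0],3.5]]'; python3 plan.py .6619 -.1289 .027 .074 3
```

```text
time_s: 26.85
eef_pos: [0.6657, -0.1311, 0.0531]
eef_rot: [-0.706, 0.707, 0.029, -0.023]
wrist_force: [-0.1, -0.1, -0.9]
opening: 0.527
tcp [ 0.6657 -0.1311  0.0531] t 26.85 open 0.527 F [-0.1 -0.1 -0.9]
total shift [-0.38  2.6   0.26] turn [ 0.002 -0.     0.007]
step [-0.12  0.87  0.08] [ 0.0007 -0.0002  0.0024] norm 0.88
```

```bash
python3 -m jog '[[[-0.3,0.6,0.2],[0,0,0.007],3.5],[[0,0.8,0],[0,0,0],3.5],[[0,0.7,0],[0,0,0],3.5],[[0,0.2,0],[0,0,0],3.5],[[0,0,0],[0,0,0],3.5]]'; python3 plan.py .6619 -.1289 .026 .074 1
```

```text
time_s: 27.27
eef_pos: [0.6626, -0.1295, 0.0284]
eef_rot: [-0.706, 0.708, 0.026, -0.026]
wrist_force: [0.5, 0.0, -1.0]
opening: 0.531
tcp [ 0.6626 -0.1295  0.0284] t 27.27 open 0.531 F [ 0.5  0.  -1. ]
total shift [-0.07  0.24  0.06] turn [ 0.003 -0.001  0.001]
step [-0.07  0.24  0.06] [ 0.0026 -0.0006  0.0007] norm 0.25
```

```bash
python3 -m jog '[[[0,0.3,0],[0,0,0],3.5],[[0,0.1,0],[0,0,0],3.5]]'; python3 -m jog '[[[0,0.2,0],[0,0,0],3.5],[[0,0,0],[0,0,0],3.5]]'
```

```text
time_s: 27.43
eef_pos: [0.6631, -0.1297, 0.0259]
eef_rot: [-0.706, 0.708, 0.026, -0.026]
wrist_force: [-5.3, 2.1, 10.9]
opening: 0.528
time_s: 27.6
eef_pos: [0.6634, -0.1297, 0.0267]
eef_rot: [-0.706, 0.708, 0.027, -0.026]
wrist_force: [0.2, -0.3, -1.1]
opening: 0.528
```

```bash
python3 -m jog '[[[0,0.2,0],[0,0,0],3.5],[[0,0,0],[0,0,0],5.5],[[0,0,0],[0,0,0],7],[[0,0,0],[0,0,0],8.54],[[0,0,0],[0,0,0],8.54],[[0,-1,0],[0,0,0],8.54],[[0,-3,0],[0,0,0],8.54],[[0,-4,0],[0,0,0],8.54],[[0,-4,0],[0,0,0],8.54],[[0,-4,0],[0,0,0],8.54],[[0,-3,0],[0,0,0],8.54],[[0,0,0],[0,0,0],8.54]]'; python3 -m jog '[[[-2,0,-1],[0,0,0],8.54],[[-3,0,-2],[0,0,0],8.54],[[-3,0,-2],[0,0,0],8.54],[[-3,0,-2],[0,0,0],8.54],[[-3,0,-2],[0,0,0],8.54],[[-3,0,-2],[0,0,0],8.54],[[-3,0,-2],[0,0,0],8.54],[[-2,0,-2],[0,0,0],8.54],[[-1,0,-2],[0,0,0],8.54],[[0,0,0],[0,0,0],8.54],[[0,0,0],[0,0,0],8.54]]'
python3 - <<'E'
from h import *
a=imaging.camera('top');b=imaging.camera('side');np.save('tf.npy',a)
save(a['frame'],'tf.png',(165,130,345,250),4.4);save(b['frame'],'sf.png',(190,120,350,250),4.8)
P=cloud(a);Lc=np.array([.653,-.0092]);cy,sy=np.cos(.074),np.sin(.074);A=np.array([[cy,sy],[-sy,cy]])
q=(P[...,:2]-Lc)@A.T;z=P[...,2]
m=((z>.045)&(abs(q[...,0])<.06)&(abs(q[...,1])<.18)&(z<.13)).astype(np.uint8)
n,l,s,_=cv2.connectedComponentsWithStats(m)
for i in range(1,n):
    if s[i,4]>30:
        h=np.percentile(z[l==i],98);k=(l==i)&(z>h-.012);t=q[k];print(s[i,4],h.round(3),((t.max(0)+t.min(0))/2).round(4),t.mean(0).round(4))
E
```

```text
time_s: 28.6
eef_pos: [0.6611, -0.1284, 0.2222]
eef_rot: [-0.706, 0.707, 0.024, -0.028]
wrist_force: [0.3, -1.2, 0.8]
opening: 1.0
time_s: 29.52
eef_pos: [0.4371, -0.3208, 0.2305]
eef_rot: [-0.704, 0.709, 0.03, -0.025]
wrist_force: [0.9, 0.6, 0.3]
opening: 1.001
244 0.107 [-0.0003  0.0391] [-0.0009  0.0395]
175 0.081 [-0.0005 -0.0413] [-0.0009 -0.0407]
289 0.075 [-1.000e-04 -1.228e-01] [-0.0011 -0.1223]
242 0.09 [0.001  0.1221] [0.0006 0.1229]
```

View pics/tf.png

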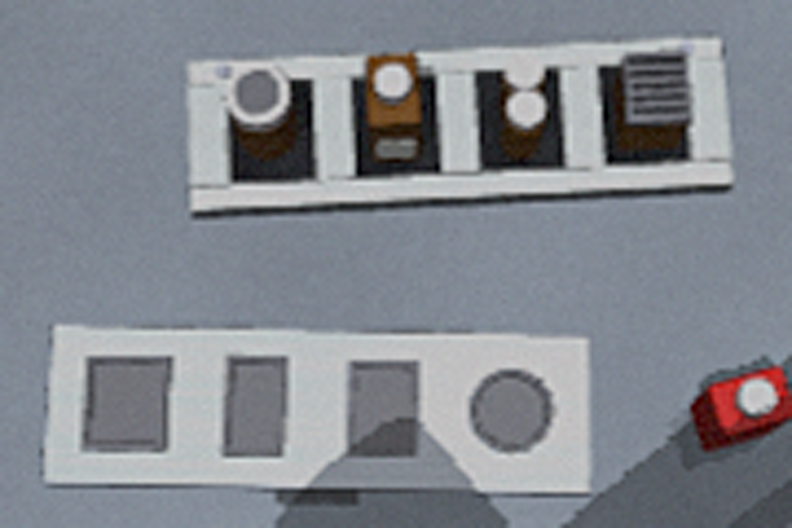

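View pics/sf.png

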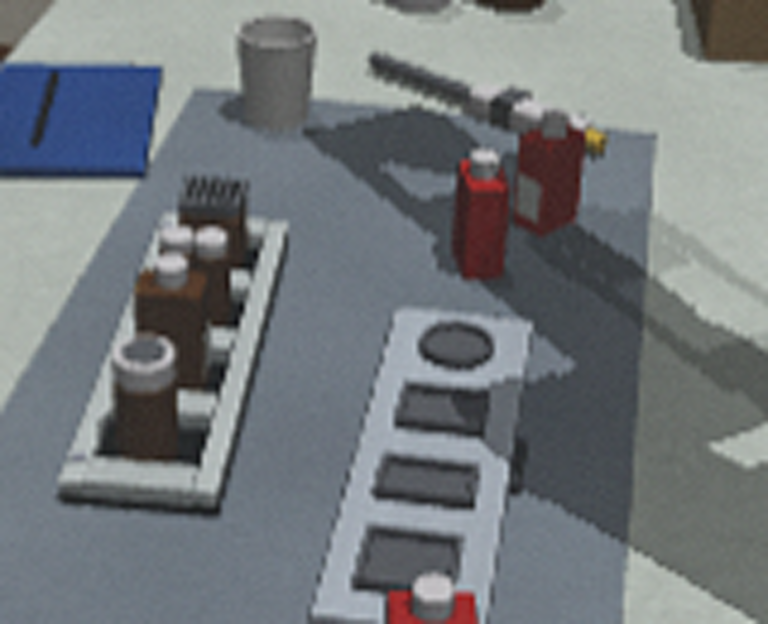

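All four stand upright in the mirrored pockets, jar, tall, twin, low from left to right. The offsets from the pocket centres are 3 mm or less, the tops sit about 5 mm lower than they did on the carrier, as expected, and the seats are empty. Handing in.

```bash
python3 -c "
from bench import ctrl
print(ctrl.hand_in())"
```

```text
the job is handed in; nothing more can be done
None
```

All four cartridges are in the loader in reverse order and the job is handed in, at about 30 s of the 96 s allowed. The hand-in gives no verdict. The carrier held low, twin, tall, jar from left to right, and the loader now holds jar, tall, twin, low. I gripped each one along the carrier's x and lowered it until it touched the pocket floor.

**Last checks**
- **Position:** in the final top-camera depth, each cartridge's top is within about 1 mm of its pocket centre in x and 3 mm in y.
- **Height:** each top sits 4–6 mm lower than it did on the carrier; 5 mm was expected. The raw depth heights read about 3–5 mm high both before and after, so I relied on the drop rather than the absolute value.
- **Upright and clear:** in the last two pictures all four stand upright and all the seats are empty. The gripper was open and well clear of everything.
- **Bystanders:** the beaker and pipette look undisturbed in the last side picture. The tip box was outside those final crops, and the arm never went near it.
- **Forces:** the highest wrist force I read was about 16 N, on the twin's touchdown. Forces are only reported at the end of each move, so short peaks could have been higher.

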